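Uncover the gas-lab sample dock and lift out its capsule with the tongs

ROBOT

A 6-joint arm with a two-finger parallel gripper is mounted at the origin on the work surface. World frame = base frame: x ahead of the robot, y to its left, z up, the work surface at z = 0. Lengths are in m, angles in rad, forces in N, time in s.
With the tool pointing down it reaches from about 0.275 to 0.975 m from the base axis. Payload 8.4 kg.
Tool frame: the origin (TCP) lies on the centre line of the jaws, within the pads' length; the fingertips stand 8 mm ahead of it and the grasp point (between the pads) lies 11 mm behind it; z points along the fingers, y is the line along which they close (so a half turn about z gives the same grasp; the last joint's range is limited). The gripper opens to 92 mm and grips with 3 to 60 N. Pads are 20 mm wide; open, the fingers measure 128 mm over their backs; the gripper's body (75 mm by 189 mm) begins 69 mm behind the grasp point.
Start: joints at [-1.17, 0.353, 1.633, -0, 1.155, -0.002], TCP at [0.245, -0.575, 0.223] pointing down, gripper open.
Joint ranges: [-2.63, 2.63], [-0.92, 2.1], [0.06, 2.66], [-1.3, 4.44], [0, 2.69], [-3.02, 3.02]. Speed limits (rad/s): [2.22, 2.22, 2.79, 3.14, 3.14, 3.14].

INTERFACE

Orientations are given as a 3x3 rotation matrix whose columns are the frame's x, y, z axes.
In Python, from bench import r, eyes, job gives the robot as it stands. The module is installed in compiled form; this text tells all that it offers.
- The arm moves only by the tool carry_out, never from a script. Its argument "commands" is a list of rows, each a list of 3 entries, a list of its own where there are three numbers: the shift along the tool's x, y, z in mm, then the turn, a rotation vector about the tool's x, y, z in rad, then the opening, from 0 (shut) to 1 (fully open). In form: [[[dx, dy, dz], [ax, ay, az], claw], ...]. A call has 1 to 12 rows; each row shifts and turns the commanded pose from where the row before left it, along the tool's axes as they then stand; what a row does not reach is not made up. A row lasts 1/10 s, in which the tool goes at most 50 mm and 8.59 degrees, less where a joint would pass 70% of its speed; a pose out of reach is approached as far as the arm can. A call is refused whole if a number of a shift passes 50 or a number of a turn 0.15, either way. A call with a gripper value outside its range is refused whole. The fingers move at their own pace and stop on an object; "newtons" is the grip in N (left out, the last holds). Time passes only in rows, so rows that do not move let the fingers close. It gives the time, the measured TCP pose, the force, the opening and the grip force at its end, in the units of the state.
- r.state(): the state, without advancing time (a new reading comes with each control period).
- eyes.capture(name): name is "scene" or "top"; returns the picture (420x560x3 uint8, blue, green, red); there is no depth.
- eyes.camera_params(name): a dict with "vfov" (degrees; the focal length in pixels is half the picture's height over the tangent of half this angle, whatever the lens; pixels are square), "cx", "cy" (the principal point, pixels), "R" (3x3) and "t" (3): a world point X has camera coordinates R X + t. Camera axes: x right, y down, z forward; pixel columns grow to the right and rows downward; lengths in m; the calibration is good to about 2 mm. A picture is of the moment at which its call begins. camera_params takes no time and is no camera call.
- job.sign_off(): hands the job in; it is judged then, once.
Trained networks look in the newest picture that a camera, given by its name, has taken for a name from the list of things; names that differ only in an ending like _2 or _b are one class to them, and where a whole thing is asked for, a point or a joint stands for the part that bears it (a point fixed in the world has none). Each returns a list of dicts, best first, with "confidence" (0 to 1); they miss things now and then, are a little off and sometimes report something else, mostly with a low value. They report only what shows in the picture. A call takes as long as a camera call.
- eyes.spot_in(camera, target): "xyz" ([x, y, z] in m, in world coordinates, good to about 4 mm: the middle of the surface that is visible of it).
The state is a dict: "time": time; "q": joint angles; "dq": joint speeds; "joint_efforts": joint torques, N m; "ee_pos": TCP position; "ee_rot": TCP orientation; "wrist_force": force on the tool from outside, world axes, zero at the start; "ft_torque": the same for the moment, N m; "opening": finger opening in m; "finger_force": force on a finger pad.
Only numpy, scipy, OpenCV 4.12 (cv2) and the standard library are available. Lean on these libraries where they do the work, as an engineer would, in place of code of your own. Each camera call takes 0.05 s, during which the arm holds its last target. There are 200 camera calls.

TASK

Wind the hand crank of the sample dock one full turn anticlockwise (seen from above), up to its stop, so that the clear hood is drawn right away from the capsule with the orange bands. Then pick up the spring tongs, squeeze them on that capsule and lift it with them, upright and about ten centimetres above its platform, touching the capsule with nothing but the tongs and leaving everything else on the bench where it is. Finish still holding: the gripper squeezes the tongs, the tongs carry the capsule, and nothing is put down.

Things in the scene. Friction and masses are not known exactly. Their poses are not given: they have to be found in the camera images.
- dock: Grey dock fixed to the bench. Origin: on the bench under the capsule seat; x points away from the robot (within 0.25 rad of world x), z up. Platform 90 mm in x, y from -170 to +65 mm, top 45 mm above the bench. The black hand wheel (114 mm diameter, top 60 mm above the bench) turns about a vertical axis at x = 0, y = +155 mm. The hood slides along the platform to -y.
- crank_wheel (a joint): Hand wheel angle, rad, growing anticlockwise from above. Starts between -0.5 and +0.1, stops hard at 6.3 (hood fully away). At 0 the red knob lies on the dock's -x side of the wheel's axis. Stays where it is left; takes about 2 N at the knob. It moves the hood 17 mm per rad to the dock's -y.
- crank_knob (a point): Centre of the wheel's red upright cylindrical knob, 18 mm diameter, 38 mm tall, centre 79.5 mm above the bench (knob from 60.5 to 98.5 mm), 45 mm from the wheel's axis. The knob spins freely on its pin, so it can be gripped from above and led round in a circle with the gripper's yaw kept.
- hood_top (a point): Middle of the top face of the clear hood with blue edges, 80 x 80 mm, 105.5 mm above the bench; 4 mm top plate and 4 mm walls on its dock -x and +x sides, open towards -y and +y. Axes as the dock's. When fully away it spans y = -67 to -147 mm in the dock's frame.
- capsule_center (a point): Centre of the sample capsule: upright aluminium cylinder with two orange bands, 28 mm diameter, 40 mm tall, about 60 g, standing on the platform within 6 mm of the dock's origin in x and y; centre 65 mm above the bench at the start. Only the tongs may touch it.
- tongs_grip (a point): Where to squeeze the spring tongs: on their middle line, half-way up, 90 mm ahead of the hinge, near the centre of mass. x points to the tips, the arms close along y, z up. They lie on the bench, 203 mm long, 22 mm high, 115 g. The fingers go on the blue outer faces (from 30 mm behind to 35 mm ahead of this point): 62 mm apart when free, 40 mm with the tips on the capsule.
- tongs_tips (a point): Middle between the tongs' black tip pads, half-way up, 97 mm ahead of tongs_grip, same axes. Pads 32 mm long, 22 mm high; gap between them 73 mm free, about 51 mm when the blue faces are held 51 mm apart, 28 mm on the capsule.
- tongs_left (a joint): Closing angle of each arm of the tongs, rad (both arms move alike): 0 = sprung open, about 0.12 = tips on the 28 mm capsule, 0.18 = stop, tips 5 mm apart. The spring needs about 5.5 N at the blue faces to begin to close, 7.5 N at 0.12.
- beaker: Bystander: empty glass beaker, 72 mm diameter, 90 mm tall; origin under its middle.
- clock: Bystander: round white laboratory clock lying flat, 90 mm diameter, 24 mm thick; origin under its middle.
- spatula: Bystander: spatula lying on the bench, 180 mm long.
- spare0: Bystander: spare capsule with blue bands, standing in the wooden rack; origin under its middle.
- spare1: Bystander: second spare capsule with blue bands, standing in the wooden rack; origin under its middle.

How it is judged:
On the way, in this order (a step that is already met when the one before it is completed fails the run):
1. the crank is wound its full turn and the hood is away (value of joint crank_wheel above 6 rad), for 0.2 s.
2. the tongs are picked up by the gripper (height (world z) of tongs_grip above 0.04 m and contact force between the fingers and tongs above 1 N), for 0.2 s.
3. the tongs are closed on the capsule (contact force between each of tongs_left, tongs_right and capsule above 0.5 N), for 0.1 s.
At the end, for the whole second after the job is handed in: Capsule centre over 125 mm above the bench (60 mm above its place), within 0.4 rad of upright, still (under 0.05 m/s), pressed by both tong arms (over 0.5 N each), not touched by gripper, arm or dock; fingers squeeze the tongs (over 2 N), tongs off the dock; crank above 6.0 rad (all of step 3 and height (world z) of capsule_center above 0.125 m and angle between capsule_center's own z axis and vertical below 0.4 rad and linear speed of capsule below 0.05 m/s and contact force between the fingers and tongs above 2 N and contact force between capsule and the fingers below 0.1 N and contact force between capsule and the arm below 0.1 N and contact force between each of capsule, tongs and dock below 0.1 N and value of joint crank_wheel above 6 rad); the arm keeps its last pose, push and grip.
It fails at once if the gripper or arm touches the capsule (contact force between capsule and the fingers above 0.3 N or contact force between capsule and the arm above 0.3 N).
It fails at once if the capsule is tipped over or dropped off the platform (angle between capsule_center's own z axis and vertical above 0.7 rad or height (world z) of capsule_center below 0.05 m).
It fails at once if a bystander is moved by more than 30 mm (distance of any of beaker, clock, spatula, spare0, spare1 from where it was at the start of the episode above 0.03 m).
It also fails if it takes over 64 s, if anything falls off the work surface, if the arm or the gripper's body presses on something with over 40 N, if the wrist force passes 120 N, or if a joint passes its speed limit or range.

## Working session

There is one attempt and no reset: what is moved stays moved. The work goes in short steps, Python scripts to look and compute and a tool call to move; the robot and the scene stay as the last step left them, time stands still between calls to the robot, and variables do not carry over. Pictures are saved under pics/ and viewed, at most 10 in all, crops included, and the job is handed in when it is done.

Besides the shell and the picture viewer there is one more tool, called after "Call:" in YAML: its name, and indented under it one key for each argument. carry_out: Moves the arm, as the interface text tells. Its arguments: {"type":"object","properties":{"commands":{"type":"array"},"newtons":{"type":"number"}},"required":["commands"]}

```bash
mkdir -p pics; ls
python3 - <<'E'
from bench import r,eyes,job
import cv2,numpy as np
np.set_printoptions(precision=4,suppress=True)
for n in("scene","top"):
    cv2.imwrite(f"pics/{n}0.png",eyes.capture(n)); p=eyes.camera_params(n); print(n,p)
for n in ("top","scene"):
    for t in ("crank_knob","hood_top","capsule_center","tongs_grip","tongs_tips","dock","beaker","clock","spatula"):
        d=eyes.spot_in(n,t); print(n,t,[(np.round(x["xyz"],4).tolist(),round(x["confidence"],2)) for x in d[:2]])
s=r.state();print(s["time"],s["ee_pos"],s["ee_rot"],s["opening"])
E
```

```text
pics
scene {'vfov': 57.366765899723525, 'cx': 279.4517130604363, 'cy': 206.04269184950294, 'R': array([[-0.1009,  0.9949, -0.0084],
       [ 0.5607,  0.0499, -0.8265],
       [-0.8219, -0.0881, -0.5628]]), 't': array([-0.0035, -0.2158,  1.431 ])}
top {'vfov': 52.859569160824535, 'cx': 288.912807393549, 'cy': 204.44316064866365, 'R': array([[ 0.0226, -0.9997, -0.0074],
       [-0.989 , -0.0212, -0.1467],
       [ 0.1465,  0.0107, -0.9892]]), 't': array([0.0507, 0.4796, 1.2865])}
top crank_knob [([0.5589, 0.1779, 0.0577], 0.8)]
top hood_top [([0.5795, 0.0325, 0.1028], 0.59), ([0.5988, 0.4012, 0.0486], 0.45)]
top capsule_center []
top tongs_grip [([0.5188, -0.3874, 0.0205], 0.62)]
top tongs_tips [([0.5171, -0.3953, 0.0179], 0.79)]
top dock [([0.5811, 0.0445, 0.0591], 0.62)]
top beaker [([0.3919, 0.4006, 0.0439], 0.8)]
top clock [([0.4606, 0.4971, 0.0263], 0.64)]
top spatula [([0.3295, 0.1512, 0.0011], 0.9)]
scene crank_knob [([0.5668, 0.1799, 0.0578], 0.84), ([0.6143, 0.04, 0.1027], 0.29)]
scene hood_top [([0.6179, 0.0405, 0.1039], 0.93)]
scene capsule_center []
scene tongs_grip [([0.5384, -0.4032, 0.0151], 0.94), ([0.5657, 0.1835, 0.0619], 0.4)]
scene tongs_tips [([0.5314, -0.4024, 0.0147], 0.59)]
scene dock [([0.6099, 0.0356, 0.0404], 0.67)]
scene beaker [([0.4168, 0.3807, 0.0601], 0.73)]
scene clock [([0.4778, 0.4974, 0.0242], 0.68), ([0.5377, -0.4021, 0.0133], 0.3)]
scene spatula [([0.3375, 0.1471, 0.0009], 0.57)]
1.0 [ 0.245  -0.575   0.2226] [[ 0.92   0.392  0.   ]
 [ 0.392 -0.92   0.   ]
 [ 0.     0.    -1.   ]] 0.09205291112943202
```

View pics/top0.png

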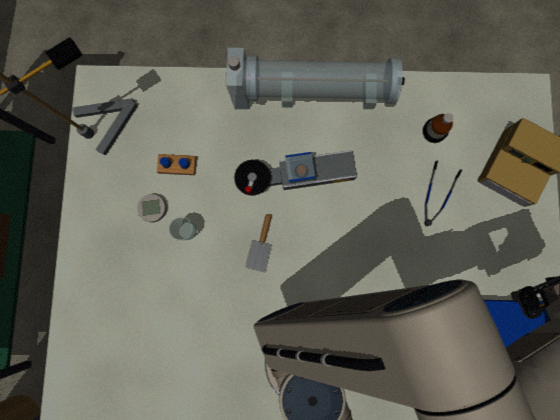

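View pics/scene0.png

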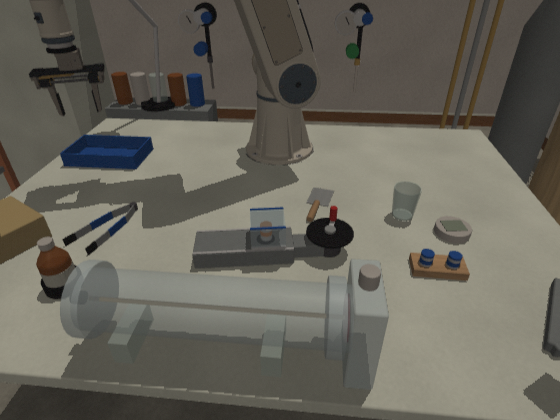

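Top view: the wheel is at about (253,177), knob at (249,188), hood at (301,168), and tongs have their hinge at (428,222) with tips at (435,163) and (460,170). Enlarging for precision.

```bash
cat > h.py <<'E'
import numpy as np,cv2
from bench import r,eyes,job
np.set_printoptions(precision=4,suppress=True)
def pix2w(n,u,v,z):
    p=eyes.camera_params(n);f=210/np.tan(np.radians(p["vfov"]/2))
    d=p["R"].T@np.array([(u-p["cx"])/f,(v-p["cy"])/f,1]);c=-p["R"].T@p["t"]
    return c+d*(z-c[2])/d[2]
def w2pix(n,X):
    p=eyes.camera_params(n);f=210/np.tan(np.radians(p["vfov"]/2));c=p["R"]@np.asarray(X)+p["t"]
    return f*c[:2]/c[2]+[p["cx"],p["cy"]]
E
python3 - <<'E'
from h import *
t=cv2.imread("pics/top0.png")
a=cv2.resize(t[140:210,225:365],None,fx=5.6,fy=5.6,interpolation=cv2.INTER_CUBIC)[:300]
a=cv2.resize(t[145:205,228:364],None,fx=5.5,fy=5.5,interpolation=cv2.INTER_CUBIC)
b=cv2.resize(t[155:230,415:475],None,fx=3.2,fy=3.2,interpolation=cv2.INTER_CUBIC)
o=np.zeros((330+250,750,3),np.uint8);o[:330,:748]=a[:, :748];o[335:575,:192]=b
s=cv2.imread("pics/scene0.png")
c=cv2.resize(s[195:275,185:365],None,fx=3,fy=3,interpolation=cv2.INTER_CUBIC);o[335:575,200:740]=c
cv2.imwrite("pics/crop.png",o)
E
```

```text
(no output)
```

View pics/crop.png

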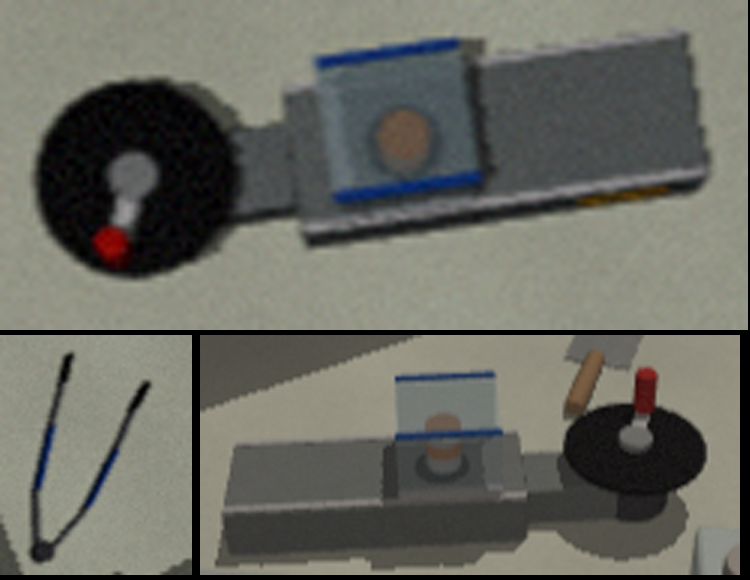

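The crop shows the wheel centred at crop (137,178), the red knob at (110,245), platform top corners at (283,95), (688,35), (705,170) and (305,233), and the tongs' hinge at (41,551), with arm ends at (68,357) and (145,385).

Run:
```python
from h import *
A=lambda u,v:(u/5.5+228-.4,v/5.5+145-.4); B=lambda u,v:(u/3.2+415-.3,(v-335)/3.2+155-.3)
C=lambda u,v:((u-200)/3+185-.3,(v-335)/3+195-.3)
for n in("top0","scene0"):
    im=cv2.imread(f"pics/{n}.png").astype(int);m=((im[...,2]>110)&(im[...,1]<50)&(im[...,0]<60)).astype(np.uint8)
    k,l,s,c=cv2.connectedComponentsWithStats(m)
    for i in range(1,k):
        if s[i,4]>6: print(n,s[i],c[i],pix2w(n[:-1],*c[i],.0795))
print("wheel top",pix2w("top",*A(137,178),.057),"scene",pix2w("scene",*C(635,447),.058))
pl=[pix2w("top",*A(*q),.045) for q in((283,95),(688,35),(705,170),(305,233))];print("plat",np.array(pl))
d=(pl[1]-pl[0]+pl[2]-pl[3])[:2];L=np.hypot(*d);yaw=np.arctan2(d[0],-d[1]);print("len",L,"yaw",yaw)
R=np.array([[np.cos(yaw),-np.sin(yaw)],[np.sin(yaw),np.cos(yaw)]])
ctr=np.mean(pl,0)[:2];O=ctr-R@[0,-.0525];print("origin",O,"wheel axis",O+R@[0,.155])
print("caps",pix2w("top",*A(403,138),.083), "scene",pix2w("scene",*C(443,422),.085))
hp=[pix2w("top",*A(*q),.1055) for q in((318,62),(458,42),(480,180),(338,195))];print("hood",np.mean(hp,0),np.array(hp))
h=pix2w("top",*B(41,551),.011);t1=pix2w("top",*B(68,357),.011);t2=pix2w("top",*B(145,385),.011)
m=(t1+t2)/2;print("hinge",h,"tips",t1,t2,"len",np.linalg.norm(m-h),"gap",np.linalg.norm(t1-t2),"yaw",np.arctan2(*(m-h)[1::-1]))
# blue faces
im=cv2.imread("pics/top0.png").astype(int)[155:230,415:475]
mk=((im[...,0]>im[...,2]+40)).astype(np.uint8);k,l,s,c=cv2.connectedComponentsWithStats(mk,connectivity=8)
for i in range(1,k):
    if s[i,4]>4: print(s[i],pix2w("top",c[i][0]+415,c[i][1]+155,.011))
```

```text
top0 [246 187   4   5  16] [247.625 188.75 ] [0.5174 0.1875 0.0795]
scene0 [331 206   6   3  13] [333.4615 207.3846] [0.4911 0.1906 0.0795]
wheel top [0.5591 0.1762 0.057 ] scene [0.565  0.1821 0.058 ]
plat [[ 0.612   0.0953  0.045 ]
 [ 0.6522 -0.1366  0.045 ]
 [ 0.5731 -0.1463  0.045 ]
 [ 0.5318  0.0807  0.045 ]]
len 0.4661780521185073 yaw 0.17581514255796968
origin [0.5831 0.025 ] wheel axis [0.556  0.1776]
caps [0.5793 0.0267 0.083 ] scene [0.5815 0.0307 0.085 ]
hood [0.5843 0.0297 0.1055] [[ 0.6157  0.0744  0.1055]
 [ 0.6285 -0.0021  0.1055]
 [ 0.5515 -0.0152  0.1055]
 [ 0.5416  0.0618  0.1055]]
hinge [ 0.4346 -0.3777  0.011 ] tips [ 0.632  -0.4098  0.011 ] [ 0.6047 -0.4862  0.011 ] len 0.19671029180761923 gap 0.08109899262137174 yaw -0.36571275451240287
[12 28  5 20 26] [ 0.5301 -0.3843  0.011 ]
[27 36 10 18 29] [ 0.5081 -0.44    0.011 ]
```

Call:
carry_out:
  commands:
    - [[0,0,0],[0,0,0.134],1]
    - [[0,0,0],[0,0,0.134],1]
    - [[0,0,0],[0,0,0.135],1]
    - [[16,-46,0],[0,0,0],1]
    - [[16,-46,0],[0,0,0],1]
    - [[16,-46,0],[0,0,0],1]
    - [[16,-46,0],[0,0,0],1]
    - [[16,-46,0],[0,0,0],1]
    - [[16,-46,0],[0,0,0],1]
    - [[16,-46,0],[0,0,0],1]
    - [[16,-46,0],[0,0,0],1]
    - [[16,-46,0],[0,0,0],1]
  newtons: 20

```text
time: 2.2
ee_pos: [0.3894, -0.1592, 0.2229]
ee_rot: [[1.0, -0.001, 0.001], [-0.001, -1.0, -0.0], [0.001, 0.0, -1.0]]
wrist_force: [2.2, -0.6, 0.5]
opening: 0.0918
finger_force: 0.0
```

Call:
carry_out:
  commands:
    - [[16,-44,0],[0,0,0],1]
    - [[16,-44,0],[0,0,0],1]
    - [[16,-44,0],[0,0,0],1]
    - [[16,-44,0],[0,0,0],1]
    - [[16,-43,0],[0,0,0],1]
    - [[16,-43,0],[0,0,0],1]
    - [[16,-43,0],[0,0,0],1]
    - [[16,-43,0],[0,0,0],1]
    - [[0,0,30],[0,0,0],1]
    - [[0,0,20],[0,0,0],1]
    - [[0,0,10],[0,0,0],1]
    - [[0,0,0],[0,0,0],1]

```text
time: 3.4
ee_pos: [0.5163, 0.1866, 0.1614]
ee_rot: [[1.0, -0.0, -0.002], [-0.0, -1.0, -0.001], [-0.002, 0.001, -1.0]]
wrist_force: [0.2, -0.3, 1.1]
opening: 0.0914
finger_force: 0.0
```

Run:
```python
from h import *
s=eyes.capture("scene");t=eyes.capture("top")
print(r.state()["ee_pos"],r.state()["wrist_force"],r.state()["q"])
o=np.hstack([cv2.resize(s[150:270,270:400],(390,360)),cv2.resize(t[120:240,190:320],(390,360))])
cv2.imwrite("pics/k1.png",o)
```

```text
[0.5176 0.1868 0.1633] [ 0.1518 -1.0638  0.8684] [0.3437 0.3038 1.8512 0.     0.9859 1.9152]
```

View pics/k1.png

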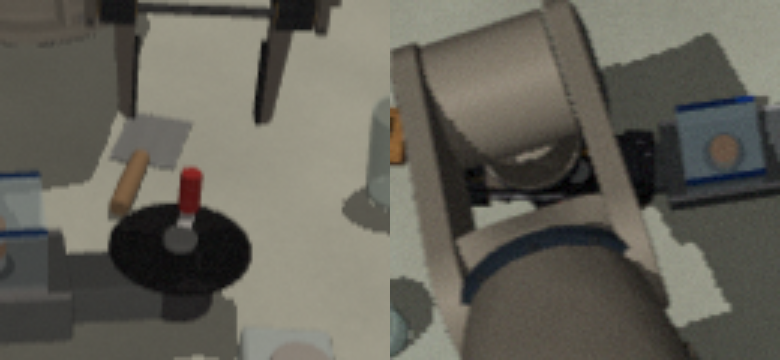

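The scene view shows the open fingertips at (125,110) and (262,120) straddling the knob at (190,190), so it is centred. Descending and gripping.

Call:
carry_out:
  commands:
    - [[0,0,40],[0,0,0],1]
    - [[0,0,30],[0,0,0],1]
    - [[0,0,15],[0,0,0],1]
    - [[0,0,0],[0,0,0],0.5]
    - [[0,0,0],[0,0,0],0.25]
    - [[0,0,0],[0,0,0],0.0]
    - [[0,0,0],[0,0,0],0.0]
    - [[0,0,0],[0,0,0],0.0]
    - [[0,0,0],[0,0,0],0.0]
  newtons: 20

```text
time: 4.4
ee_pos: [0.5174, 0.1871, 0.0781]
ee_rot: [[1.0, -0.0, 0.001], [-0.0, -1.0, 0.0], [0.001, -0.0, -1.0]]
wrist_force: [0.7, -0.3, 0.6]
opening: 0.0463
finger_force: 0.0
```

Run:
```python
from h import *
s=r.state();print(s["time"],s["ee_pos"],s["wrist_force"],s["opening"])
# circle rows: axis, start angle
A=np.array([.559,.177]);k=s["ee_pos"][:2];a0=np.arctan2(*(k-A)[::-1]);print(np.hypot(*(k-A)),a0)
for a in(.556,.559,.562):
    print(a,.177,np.hypot(*(k-[a,.177])))
k0=A+.045*np.array([np.cos(a0),np.sin(a0)])
for i in range(31):
    th=a0+.22*np.arange(i,i+2);d=np.diff(A+.045*np.c_[np.cos(th),np.sin(th)],axis=0)[0]*1000
    print(i,np.round([d[0],-d[1]],1).tolist())
```

```text
4.4 [0.5174 0.1871 0.0781] [ 0.6653 -0.27    0.6397] 0.046344873129296034
0.04277993537610457 2.9038919444454825
0.556 0.177 0.03987054787195222
0.559 0.177 0.04277993537610457
0.562 0.177 0.0457010410598898
0 [-1.3, 9.8]
1 [0.9, 9.8]
2 [3.0, 9.4]
3 [5.0, 8.5]
4 [6.8, 7.2]
5 [8.2, 5.6]
6 [9.2, 3.7]
7 [9.8, 1.6]
8 [9.9, -0.6]
9 [9.5, -2.7]
10 [8.7, -4.7]
11 [7.4, -6.5]
12 [5.8, -8.0]
13 [3.9, -9.1]
14 [1.9, -9.7]
15 [-0.3, -9.9]
16 [-2.5, -9.6]
17 [-4.5, -8.8]
18 [-6.3, -7.6]
19 [-7.8, -6.1]
20 [-8.9, -4.2]
21 [-9.6, -2.2]
22 [-9.9, -0.0]
23 [-9.6, 2.2]
24 [-8.9, 4.2]
25 [-7.8, 6.1]
26 [-6.3, 7.6]
27 [-4.5, 8.8]
28 [-2.5, 9.6]
29 [-0.3, 9.9]
30 [1.9, 9.7]
```

Call:
carry_out:
  commands:
    - [[0,0,0],[0,0,0],0]
    - [[0,0,0],[0,0,0],0]
    - [[0,0,0],[0,0,0],0]
    - [[0,0,0],[0,0,0],0]
    - [[0,0,0],[0,0,0],0]
    - [[0,0,0],[0,0,0],0]
  newtons: 15

```text
time: 5.0
ee_pos: [0.5171, 0.187, 0.0776]
ee_rot: [[1.0, -0.0, -0.0], [-0.0, -1.0, 0.0], [-0.0, -0.0, -1.0]]
wrist_force: [-0.2, 1.4, -0.5]
opening: 0.0177
finger_force: 15.0
```

Call:
carry_out:
  commands:
    - [[-1.3,9.8,0],[0,0,0],0]
    - [[0.9,9.8,0],[0,0,0],0]
    - [[3.0,9.4,0],[0,0,0],0]
    - [[5.0,8.5,0],[0,0,0],0]
    - [[6.8,7.2,0],[0,0,0],0]
    - [[8.2,5.6,0],[0,0,0],0]
    - [[0,0,0],[0,0,0],0]
    - [[0,0,0],[0,0,0],0]

```text
time: 5.8
ee_pos: [0.5425, 0.1387, 0.0777]
ee_rot: [[1.0, -0.002, 0.005], [-0.002, -1.0, 0.004], [0.005, -0.004, -1.0]]
wrist_force: [7.0, 16.0, -10.2]
opening: 0.0176
finger_force: 15.0
```

```bash
cat >> h.py <<'E'
def circ(A,c,a0,n,step=.22):
    p=np.array(c)
    for i in range(n):
        a=a0+step*(i+1);q=np.array(A)+.045*np.array([np.cos(a),np.sin(a)]);d=np.round((q-p)*1000,1);p=p+d/1000
        print([d[0],-d[1]],end=" ")
    print("end",p,a)
E
python3 - <<'E'
from h import *
circ((.5605,.18),(.5397,.1367),4.301,10)
E
```

```text
[np.float64(12.2), np.float64(0.9)] [np.float64(9.9), np.float64(0.8)] [np.float64(9.8), np.float64(-1.4)] [np.float64(9.2), np.float64(-3.5)] [np.float64(8.3), np.float64(-5.4)] [np.float64(6.9), np.float64(-7.0)] [np.float64(5.2), np.float64(-8.4)] [np.float64(3.2), np.float64(-9.4)] [np.float64(1.1), np.float64(-9.8)] [np.float64(-1.1), np.float64(-9.8)] end [0.6044 0.1897] 6.501
```

Call:
carry_out:
  commands:
    - [[12.2,0.9,0],[0,0,0],0]
    - [[9.9,0.8,0],[0,0,0],0]
    - [[9.8,-1.4,0],[0,0,0],0]
    - [[9.2,-3.5,0],[0,0,0],0]
    - [[8.3,-5.4,0],[0,0,0],0]
    - [[6.9,-7.0,0],[0,0,0],0]
    - [[5.2,-8.4,0],[0,0,0],0]
    - [[3.2,-9.4,0],[0,0,0],0]
    - [[1.1,-9.8,0],[0,0,0],0]
    - [[-1.1,-9.8,0],[0,0,0],0]
    - [[0,0,0],[0,0,0],0]

```text
time: 6.9
ee_pos: [0.6037, 0.19, 0.0776]
ee_rot: [[1.0, 0.0, -0.001], [0.0, -1.0, -0.0], [-0.001, 0.0, -1.0]]
wrist_force: [-4.0, 0.5, 4.4]
opening: 0.0179
finger_force: 15.0
```

Run:
```python
from h import *
circ((.56,.18),(.6044,.1897),.218,15)
```

```text
[np.float64(-3.6), np.float64(-9.4)] [np.float64(-5.2), np.float64(-8.4)] [np.float64(-6.9), np.float64(-7.1)] [np.float64(-8.2), np.float64(-5.5)] [np.float64(-9.2), np.float64(-3.5)] [np.float64(-9.8), np.float64(-1.4)] [np.float64(-9.9), np.float64(0.8)] [np.float64(-9.4), np.float64(2.9)] [np.float64(-8.6), np.float64(4.9)] [np.float64(-7.3), np.float64(6.6)] [np.float64(-5.7), np.float64(8.1)] [np.float64(-3.8), np.float64(9.1)] [np.float64(-1.7), np.float64(9.7)] [np.float64(0.4), np.float64(9.9)] [np.float64(2.7), np.float64(9.5)] end [0.5182 0.1635] 3.518
```

Call:
carry_out:
  commands:
    - [[-3.6,-9.4,0],[0,0,0],0]
    - [[-5.2,-8.4,0],[0,0,0],0]
    - [[-6.9,-7.1,0],[0,0,0],0]
    - [[-8.2,-5.5,0],[0,0,0],0]
    - [[-9.2,-3.5,0],[0,0,0],0]
    - [[-9.8,-1.4,0],[0,0,0],0]
    - [[-9.9,0.8,0],[0,0,0],0]
    - [[-9.4,2.9,0],[0,0,0],0]
    - [[-8.6,4.9,0],[0,0,0],0]
    - [[-7.3,6.6,0],[0,0,0],0]
    - [[-5.7,8.1,0],[0,0,0],0]
    - [[0,0,0],[0,0,0],0]

```text
time: 8.1
ee_pos: [0.5189, 0.2001, 0.0776]
ee_rot: [[1.0, -0.001, -0.002], [-0.001, -1.0, -0.001], [-0.002, 0.001, -1.0]]
wrist_force: [-4.7, 0.9, 4.5]
opening: 0.0173
finger_force: 15.0
```

Call:
carry_out:
  commands:
    - [[-3.8,9.1,0],[0,0,0],0]
    - [[-1.7,9.7,0],[0,0,0],0]
    - [[0.4,5,0],[0,0,0],0]
    - [[0,0,0],[0,0,0],0]
    - [[0,0,0],[0,0,0],0]

```text
time: 8.6
ee_pos: [0.5148, 0.1767, 0.0775]
ee_rot: [[1.0, -0.001, -0.002], [-0.001, -1.0, -0.001], [-0.002, 0.001, -1.0]]
wrist_force: [-5.6, -1.0, 7.0]
opening: 0.0173
finger_force: 15.0
```

Call:
carry_out:
  commands:
    - [[0.3,4,0],[0,0,0],0]
    - [[0.6,4,0],[0,0,0],0]
    - [[0,0,0],[0,0,0],0]
    - [[0,0,0],[0,0,0],0]

```text
time: 9.0
ee_pos: [0.517, 0.1721, 0.0777]
ee_rot: [[1.0, -0.002, 0.001], [-0.002, -1.0, 0.004], [0.001, -0.004, -1.0]]
wrist_force: [-3.8, 17.4, -0.2]
opening: 0.0177
finger_force: 15.0
```

Call:
carry_out:
  commands:
    - [[0,-4,0],[0,0,0],0.4]
    - [[0,0,0],[0,0,0],0.5]
    - [[0,0,0],[0,0,0],0.6]
    - [[0,0,0],[0,0,0],1]
    - [[0,0,-20],[0,0,0],1]
    - [[0,0,-40],[0,0,0],1]
    - [[0,0,-40],[0,0,0],1]
    - [[0,0,-20],[0,0,0],1]
    - [[0,48,0],[0,0,0],1]
    - [[0,48,0],[0,0,0],1]
    - [[0,48,0],[0,0,0],1]
    - [[0,48,0],[0,0,0],1]

```text
time: 10.2
ee_pos: [0.5161, -0.0201, 0.1978]
ee_rot: [[1.0, 0.0, 0.0], [0.0, -1.0, -0.0], [0.0, 0.0, -1.0]]
wrist_force: [1.9, -0.4, 0.7]
opening: 0.0919
finger_force: 0.0
```

Call:
carry_out:
  commands:
    - [[0,48,0],[0,0,0],1]
    - [[0,48,0],[0,0,0],1]
    - [[0,48,0],[0,0,0],1]
    - [[0,48,0],[0,0,0],1]
    - [[0,48,0],[0,0,0],1]
    - [[0,0,0],[0,0,0.125],1]
    - [[0,0,0],[0,0,0.125],1]
    - [[0,0,0],[0,0,0.125],1]
    - [[0,0,0],[0,0,0],1]

```text
time: 11.1
ee_pos: [0.516, -0.2586, 0.1974]
ee_rot: [[0.929, -0.369, -0.0], [-0.369, -0.929, -0.0], [-0.0, 0.0, -1.0]]
wrist_force: [0.3, 0.2, 0.2]
opening: 0.092
finger_force: 0.0
```

Run:
```python
from h import *
s=eyes.capture("scene");t=eyes.capture("top")
st=r.state();print(st["time"],st["ee_pos"],st["ee_rot"],st["opening"])
cv2.imwrite("pics/s2.png",s);cv2.imwrite("pics/t2.png",t)
o=np.zeros((600,800,3),np.uint8)
o[:300]=cv2.resize(t[130:220,230:470],(800,300));o[300:,:]=cv2.resize(s[175:295,50:370],(800,300))
cv2.imwrite("pics/v2.png",o)
```

```text
11.2 [ 0.5162 -0.2583  0.1975] [[ 0.9317 -0.3633 -0.0002]
 [-0.3633 -0.9317 -0.0001]
 [-0.0001  0.0001 -1.    ]] 0.0915963366554263
```

View pics/v2.png

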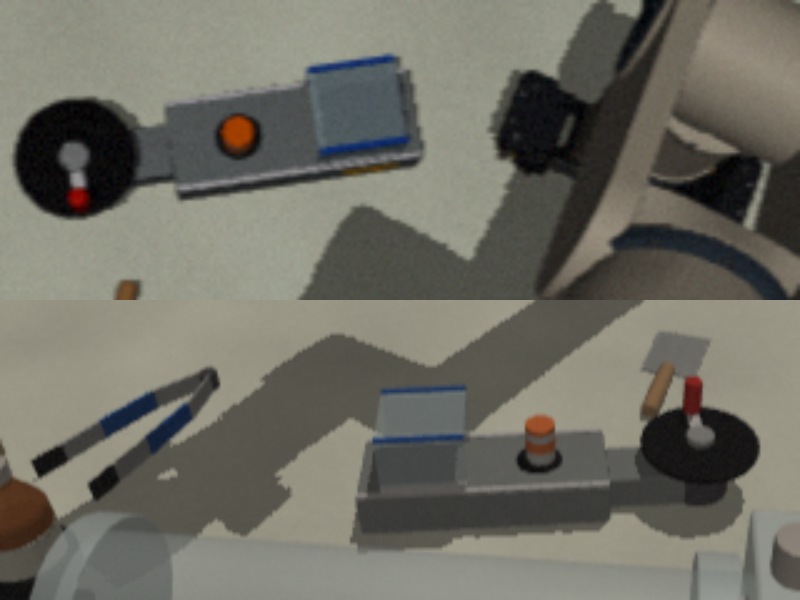

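The hood is fully away, and the capsule (top view crop about (238,133)) is exposed. Measuring the capsule and cross-checking the tongs.

Run:
```python
from h import *
t=cv2.imread("pics/t2.png").astype(int);s=cv2.imread("pics/s2.png").astype(int)
m=((t[...,2]>t[...,0]+60)&(t[...,1]>50)).astype(np.uint8);m[:,:285]=0;m[:,325:]=0;m[:150]=0;m[190:]=0
k,l,st,c=cv2.connectedComponentsWithStats(m);i=1+np.argmax(st[1:,4]);print(st[i],c[i],pix2w("top",*c[i],.084))
for n in ("top","scene"): print(n,[(d["xyz"],d["confidence"]) for d in eyes.spot_in(n,"capsule_center")[:1]])
# scene crop scale 2.5, tong blue outer quads centroids
f=lambda u,v:(u/2.5+50-.3,(v-300)/2.5+175-.3)
m=((s[...,0]>s[...,2]+35)).astype(np.uint8);m[:,140:]=0;m[:195]=0;m[262:]=0
k,l,st,c=cv2.connectedComponentsWithStats(m)
P=[]
for i in range(1,k):
    if st[i,4]>15: P.append(pix2w("scene",*c[i],.013));print(st[i],P[-1])
h=pix2w("scene",*f(209,377),.014);a=pix2w("scene",*f(48,461),.013);b=pix2w("scene",*f(104,483),.013)
mm=(a+b)/2;print("hinge",h,"pads",a,b,mm,"yaw",np.arctan2(*(mm-h)[1::-1]))
if len(P)==2:print("blue mid",(P[0]+P[1])/2)
```

```text
[297 165   8   9  54] [300.7593 169.1481] [0.5807 0.0271 0.084 ]
top [([0.5771, 0.0351, 0.0842], 0.53)]
scene [([0.5931, 0.0301, 0.0734], 0.54)]
[ 90 212  22  17 122] [ 0.5102 -0.4324  0.013 ]
[109 217  17  15  76] [ 0.5231 -0.3757  0.013 ]
hinge [ 0.4358 -0.3723  0.014 ] pads [ 0.596  -0.4739  0.013 ] [ 0.6236 -0.3994  0.013 ] [ 0.6098 -0.4367  0.013 ] yaw -0.35418916714115256
blue mid [ 0.5167 -0.4041  0.013 ]
```

Call:
carry_out:
  commands:
    - [[18,46,0],[0,0,0],1]
    - [[18,46,0],[0,0,0],1]
    - [[18,46,0],[0,0,0],1]
    - [[0,0,50],[0,0,0],1]
    - [[0,0,50],[0,0,0],1]
    - [[0,0,40],[0,0,0],1]
    - [[0,0,7],[0,0,0],1]
    - [[0,0,0],[0,0,0],1]

```text
time: 12.1
ee_pos: [0.5156, -0.4058, 0.0499]
ee_rot: [[0.931, -0.365, -0.002], [-0.365, -0.931, 0.001], [-0.002, -0.001, -1.0]]
wrist_force: [-0.2, 0.2, -0.4]
opening: 0.0915
finger_force: 0.0
```

Run:
```python
from h import *
s=eyes.capture("scene")
st=r.state();print(st["time"],st["ee_pos"],st["wrist_force"])
cv2.imwrite("pics/s3.png",cv2.resize(s[150:290,20:190],None,fx=4,fy=4,interpolation=cv2.INTER_CUBIC))
p=st["ee_pos"];R=st["ee_rot"]
for q in([0,.046,.008],[0,-.046,.008],[0,0,.008],[0,.046,.039],[0,-.046,.039]): print(q,(w2pix("scene",p+R@q)-[20,150])*4)
```

```text
12.15 [ 0.5167 -0.4066  0.0517] [0.3774 0.0203 0.9011]
[0, 0.046, 0.008] [294.0821 233.0673]
[0, -0.046, 0.008] [393.5306 268.9102]
[0, 0, 0.008] [342.9473 250.6791]
[0, 0.046, 0.039] [306.7535 270.3073]
[0, -0.046, 0.039] [404.9358 306.823 ]
```

View pics/s3.png

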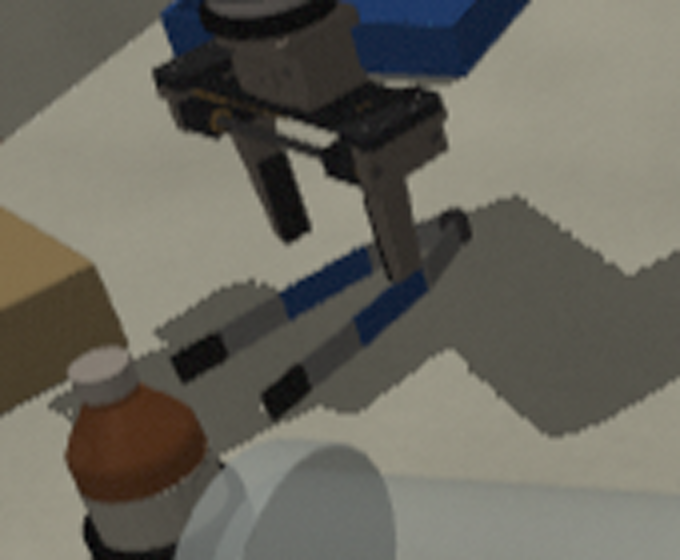

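The view shows the right finger tip at (397,280) and the left one at (293,240). The +y arm's blue face runs from (427,282) to (360,333). The finger line looks too close to that arm, so I'll compute the offset.

Run:
```python
from h import *
st=r.state();p=st["ee_pos"];R=st["ee_rot"]
W=lambda u,v,z:pix2w("scene",u/4+20-.4,v/4+150-.4,z)
T=lambda X:(R.T@(X-p))[:2]*1000
for n,u,v,z in(("+y blue rear top",421,272,.022),("+y blue rear bot",428,287,0),("+y blue front top",355,321,.022),("+y blue front bot",362,343,0),
 ("-y front top",284,296,.022),("-y front bot",292,316,0),("+y pad tip top",262,398,.022),("+y pad tip bot",270,419,0),("-y pad tip top",171,359,.022),("-y pad bot",183,382,0),("hinge top",457,216,.022),("+y pad rear top",303,367,.022),("-y pad rear top",220,333,.022)):
    print(n,W(u,v,z),"tool",T(W(u,v,z)))
q=p+R@[0,0,.008]
```

```text
+y blue rear top [ 0.5053 -0.3643  0.022 ] tool [-26.1426 -35.2532]
+y blue rear bot [ 0.4931 -0.3702  0.    ] tool [-35.402  -25.3255]
+y blue front top [ 0.5611 -0.3836  0.022 ] tool [ 32.8297 -37.6613]
+y blue front bot [ 0.5565 -0.387   0.    ] tool [ 29.8092 -32.8459]
-y front top [ 0.5395 -0.4432  0.022 ] tool [34.5174 25.7576]
-y front bot [ 0.5329 -0.4477  0.    ] tool [30.0071 32.2747]
+y pad tip top [ 0.6391 -0.4043  0.022 ] tool [113.0517 -46.889 ]
+y pad tip bot [ 0.6336 -0.4089  0.    ] tool [109.61   -40.6247]
-y pad tip top [ 0.6087 -0.4808  0.022 ] tool [112.7113  35.3753]
-y pad bot [ 0.605  -0.4826  0.    ] tool [109.8414  38.4088]
hinge top [ 0.4376 -0.3681  0.022 ] tool [-87.7362  -7.0064]
+y pad rear top [ 0.6087 -0.3941  0.022 ] tool [ 81.002  -45.3042]
-y pad rear top [ 0.5809 -0.4643  0.022 ] tool [80.7823 30.1696]
```

Call:
carry_out:
  commands:
    - [[0,-4,0],[0,0,0],1]
    - [[0,0,20],[0,0,0],1]
    - [[0,0,18],[0,0,0],1]
    - [[0,0,0],[0,0,0],0.9]
    - [[0,0,0],[0,0,0],0.55]
    - [[0,0,0],[0,0,0],0.55]
    - [[0,0,0],[0,0,0],0.55]
    - [[0,0,0],[0,0,0],0.55]
    - [[0,0,0],[0,0,0],0.55]
    - [[0,0,0],[0,0,0],0.55]
    - [[0,0,0],[0,0,0],0.55]
    - [[0,0,0],[0,0,0],0.55]
  newtons: 25

```text
time: 13.35
ee_pos: [0.519, -0.4039, 0.0143]
ee_rot: [[0.93, -0.367, 0.003], [-0.367, -0.93, -0.002], [0.004, 0.001, -1.0]]
wrist_force: [0.8, -1.2, 7.0]
opening: 0.0509
finger_force: 8.2
```

Call:
carry_out:
  commands:
    - [[0,0,-10],[0,0,0],0.55]
    - [[0,0,-15],[0,0,0],0.55]
    - [[0,0,-20],[0,0,0],0.55]
    - [[0,0,-25],[0,0,0],0.55]
    - [[0,0,-25],[0,0,0],0.55]
    - [[0,0,-25],[0,0,0],0.55]
    - [[0,0,0],[0,0,0],0.55]
    - [[0,0,0],[0,0,0],0.55]
    - [[0,0,0],[0,0,0],0.55]

```text
time: 14.25
ee_pos: [0.5168, -0.402, 0.1316]
ee_rot: [[0.93, -0.366, -0.001], [-0.366, -0.93, 0.001], [-0.002, -0.001, -1.0]]
wrist_force: [-0.8, 0.7, -1.3]
opening: 0.0503
finger_force: 5.8
```

Run:
```python
from h import *
s=eyes.capture("scene")
st=r.state();print(st["time"],st["ee_pos"],st["ee_rot"],st["wrist_force"],st["opening"],st["finger_force"])
cv2.imwrite("pics/s4.png",cv2.resize(s[130:270,20:190],None,fx=4,fy=4,interpolation=cv2.INTER_CUBIC))
p=st["ee_pos"];R=st["ee_rot"]
for q in([113,27,-11],[113,27,11],[113,-27,-11],[113,-27,11],[-90,0,-11]): print(q,(w2pix("scene",p+R@np.array(q)/1000)-[20,130])*4)
```

```text
14.3 [ 0.5167 -0.402   0.1313] [[ 0.9304 -0.3665 -0.0018]
 [-0.3665 -0.9304  0.0014]
 [-0.0022 -0.0006 -1.    ]] [ 0.3421  0.2451 -2.2413] 0.05093384189663336 5.844847598928027
[113, 27, -11] [118.5158 280.9563]
[113, 27, 11] [131.542  312.1966]
[113, -27, -11] [181.4127 304.3931]
[113, -27, 11] [193.8591 336.0375]
[-90, 0, -11] [416.9586 140.9667]
```

View pics/s4.png

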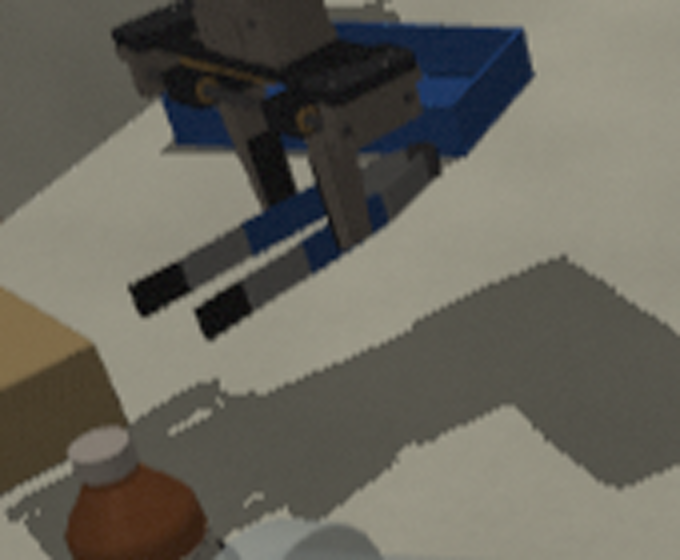

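The tongs are held level with no slip, their tips near (145,300) and (205,325). Next I raise them, turn to the dock's yaw and move to a standoff in front of the capsule.

Call:
carry_out:
  commands:
    - [[0,0,-12],[0,0,-0.09],0.55]
    - [[0,0,-12],[0,0,-0.09],0.55]
    - [[0,0,-12],[0,0,-0.09],0.55]
    - [[0,0,-12],[0,0,-0.09],0.55]
    - [[0,0,0],[0,0,-0.09],0.55]
    - [[0,0,0],[0,0,-0.09],0.55]
    - [[0,0,0],[0,0,0],0.55]
    - [[-2,-15,0],[0,0,0],0.55]
    - [[-2,-25,0],[0,0,0],0.55]
    - [[-2,-35,0],[0,0,0],0.55]
    - [[-2,-35,0],[0,0,0],0.55]
    - [[-2,-35,0],[0,0,0],0.55]

```text
time: 15.5
ee_pos: [0.4825, -0.259, 0.18]
ee_rot: [[0.987, 0.161, -0.001], [0.161, -0.987, 0.001], [-0.001, -0.001, -1.0]]
wrist_force: [0.2, -0.4, -1.0]
opening: 0.0507
finger_force: 5.8
```

Call:
carry_out:
  commands:
    - [[-1,-35,0],[0,0,0],0.55]
    - [[-1,-35,0],[0,0,0],0.55]
    - [[-2,-35,0],[0,0,0],0.55]
    - [[-2,-35,0],[0,0,0],0.55]
    - [[-2,-35,0],[0,0,0],0.55]
    - [[-2,-35,0],[0,0,0],0.55]
    - [[-1,-30,0],[0,0,0],0.55]
    - [[0,-20,0],[0,0,0],0.55]
    - [[0,-10,0],[0,0,0],0.55]
    - [[0,0,0],[0,0,0],0.55]

```text
time: 16.5
ee_pos: [0.4279, 0.0043, 0.1804]
ee_rot: [[0.986, 0.165, -0.0], [0.165, -0.986, 0.0], [-0.0, -0.0, -1.0]]
wrist_force: [0.0, -0.2, -0.1]
opening: 0.0508
finger_force: 5.8
```

Call:
carry_out:
  commands:
    - [[0,0,15],[0,0,0],0.55]
    - [[0,0,25],[0,0,0],0.55]
    - [[0,0,25],[0,0,0],0.55]
    - [[0,0,25],[0,0,0],0.55]
    - [[0,0,15],[0,0,0],0.55]
    - [[0,0,5],[0,0,0],0.55]
    - [[0,0,0],[0,0,0],0.55]
    - [[0,0,0],[0,0,0],0.55]

```text
time: 17.3
ee_pos: [0.4292, 0.003, 0.0711]
ee_rot: [[0.987, 0.163, 0.001], [0.163, -0.987, -0.0], [0.001, 0.0, -1.0]]
wrist_force: [-0.1, 0.4, -0.3]
opening: 0.0506
finger_force: 5.8
```

Run:
```python
from h import *
s=eyes.capture("scene");t=eyes.capture("top")
st=r.state();print(st["time"],st["ee_pos"],st["wrist_force"],st["opening"])
cv2.imwrite("pics/s5f.png",s);cv2.imwrite("pics/t5f.png",t)
o=np.zeros((580,780,3),np.uint8)
o[:,:390]=cv2.resize(s[170:286,217:295],(390,580),interpolation=cv2.INTER_CUBIC)
o[:,390:]=cv2.resize(t[125:241,265:343],(390,580),interpolation=cv2.INTER_CUBIC)
cv2.imwrite("pics/v5.png",o)
```

```text
17.4 [0.4294 0.0032 0.0714] [-0.0333 -0.3098 -1.1355] 0.05114479235310694
```

View pics/v5.png

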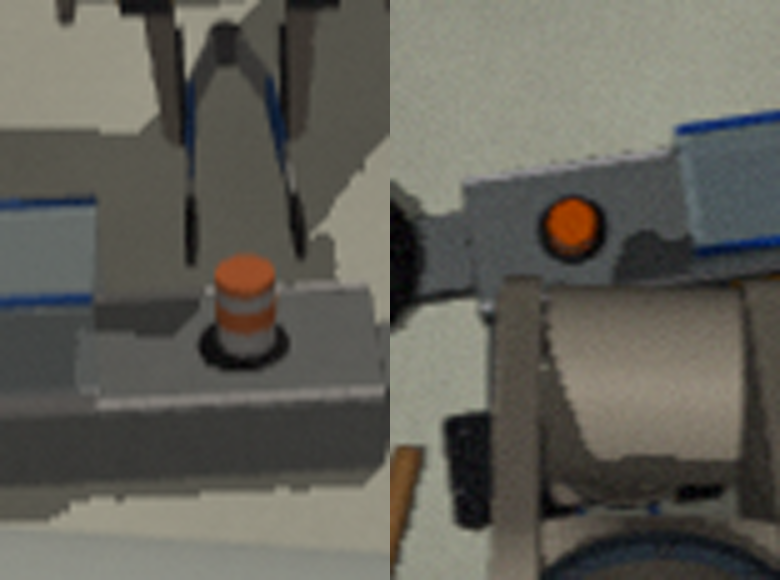

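Scene: the pad ends are at (191,262) and (301,255), the hinge at (226,40) and the capsule axis at column 246, with its top at (246,272) and base at (243,348). Computing the offset between tips and capsule in this one picture.

Run:
```python
from h import *
st=r.state();p=st["ee_pos"];R=st["ee_rot"]
W=lambda u,v,z:pix2w("scene",u/5+217-.4,v/5+170-.4,z)
T=lambda X:(R.T@(X-p))*1000
zb=p[2]-.003-.011
for n,u,v,z in(("-y pad bottom front",191,265,zb),("+y pad bottom front",302,258,zb),("hinge top",226,27,zb+.022),("caps top",246,273,.085),("caps base",244,353,.045)):
    X=W(u,v,z);print(n,X,T(X))
print("caps centre top", [w2pix("scene",[.583,.03,z]) for z in(.085,.045)])
```

```text
-y pad bottom front [ 0.543  -0.0025  0.0574] [111.0521  24.1341  14.1836]
+y pad bottom front [0.5322 0.0518 0.0574] [109.3427 -31.1631  14.1649]
hinge top [ 0.3436 -0.0121  0.0794] [-87.1977   0.9725  -8.1384]
caps top [0.5834 0.0312 0.085 ] [156.4792  -2.4097 -13.3588]
caps base [0.5937 0.0304 0.045 ] [166.4759   0.012   26.6579]
caps centre top [array([265.3266, 224.0749]), array([265.8103, 237.3704])]
```

Call:
carry_out:
  commands:
    - [[5,1,0],[0,0,0],0.55]
    - [[8,0,0],[0,0,0],0.55]
    - [[8,0,0],[0,0,0],0.55]
    - [[8,0,0],[0,0,0],0.55]
    - [[8,0,0],[0,0,0],0.55]
    - [[8,0,0],[0,0,0],0.55]
    - [[8,0,0],[0,0,0],0.55]
    - [[5,0,0],[0,0,0],0.55]
    - [[0,0,0],[0,0,0],0.55]
    - [[0,0,0],[0,0,0],0.55]

```text
time: 18.4
ee_pos: [0.4858, 0.0119, 0.0704]
ee_rot: [[0.986, 0.164, -0.001], [0.164, -0.986, -0.0], [-0.001, -0.0, -1.0]]
wrist_force: [0.5, 0.6, -1.6]
opening: 0.0504
finger_force: 5.8
```

Run:
```python
from h import *
s=eyes.capture("scene")
st=r.state();print(st["time"],st["ee_pos"],st["wrist_force"],st["opening"])
cv2.imwrite("pics/v6.png",cv2.resize(s[170:260,217:325],None,fx=6,fy=6,interpolation=cv2.INTER_CUBIC))
```

```text
18.45 [0.4856 0.0118 0.0705] [-0.0809  0.3514 -1.4279] 0.05066365544927927
```

View pics/v6.png

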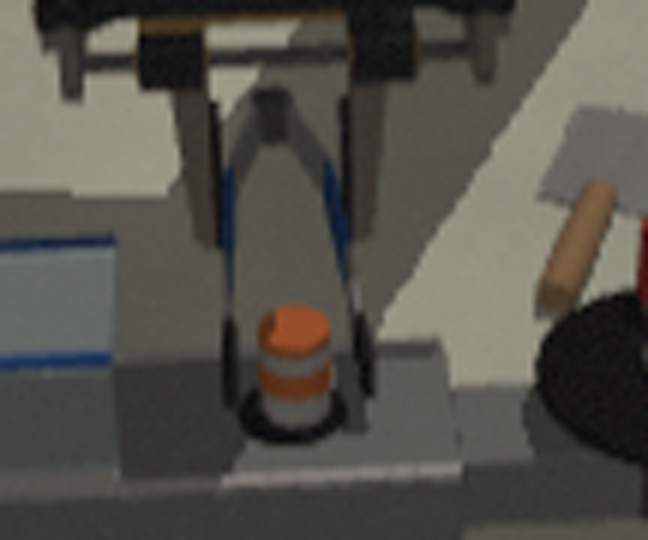

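The capsule (column 295) stands midway between the pads (inner edges 238 and 355). Squeezing gently, then firmly.

Call:
carry_out:
  commands:
    - [[0,0,0],[0,0,0],0.52]
    - [[0,0,0],[0,0,0],0.5]
    - [[0,0,0],[0,0,0],0.48]
    - [[0,0,0],[0,0,0],0.46]
    - [[0,0,0],[0,0,0],0.44]
    - [[0,0,0],[0,0,0],0.42]
    - [[0,0,0],[0,0,0],0.4]
    - [[0,0,0],[0,0,0],0.38]
    - [[0,0,0],[0,0,0],0.38]
  newtons: 14

```text
time: 19.35
ee_pos: [0.4861, 0.0119, 0.0706]
ee_rot: [[0.986, 0.164, 0.0], [0.164, -0.986, -0.0], [0.0, 0.0, -1.0]]
wrist_force: [0.0, -0.2, -0.8]
opening: 0.04
finger_force: 13.8
```

Call:
carry_out:
  commands:
    - [[0,0,0],[0,0,0],0.3]
    - [[0,0,0],[0,0,0],0.2]
    - [[0,0,0],[0,0,0],0.2]
    - [[0,0,0],[0,0,0],0.2]
  newtons: 35

```text
time: 19.75
ee_pos: [0.4861, 0.0119, 0.0706]
ee_rot: [[0.986, 0.164, 0.0], [0.164, -0.986, -0.0], [0.0, 0.0, -1.0]]
wrist_force: [0.4, 0.1, -0.5]
opening: 0.0398
finger_force: 34.8
```

Opening is 40 mm, which means the pads are on the capsule. Lifting 100 mm smoothly.

Call:
carry_out:
  commands:
    - [[0,0,-3],[0,0,0],0.2]
    - [[0,0,-7],[0,0,0],0.2]
    - [[0,0,-12],[0,0,0],0.2]
    - [[0,0,-15],[0,0,0],0.2]
    - [[0,0,-15],[0,0,0],0.2]
    - [[0,0,-15],[0,0,0],0.2]
    - [[0,0,-15],[0,0,0],0.2]
    - [[0,0,-10],[0,0,0],0.2]
    - [[0,0,-6],[0,0,0],0.2]
    - [[0,0,-2],[0,0,0],0.2]
    - [[0,0,0],[0,0,0],0.2]
    - [[0,0,0],[0,0,0],0.2]

```text
time: 20.95
ee_pos: [0.4857, 0.0118, 0.1701]
ee_rot: [[0.986, 0.164, -0.001], [0.164, -0.986, -0.0], [-0.001, -0.0, -1.0]]
wrist_force: [0.2, 0.1, -1.0]
opening: 0.0395
finger_force: 34.8
```

Call:
carry_out:
  commands:
    - [[0,0,0],[0,0,0],0.2]
    - [[0,0,0],[0,0,0],0.2]
    - [[0,0,0],[0,0,0],0.2]
    - [[0,0,0],[0,0,0],0.2]

```text
time: 21.35
ee_pos: [0.486, 0.0118, 0.1704]
ee_rot: [[0.986, 0.164, -0.0], [0.164, -0.986, -0.0], [-0.0, -0.0, -1.0]]
wrist_force: [0.0, -0.4, -2.0]
opening: 0.0396
finger_force: 34.8
```

Run:
```python
from h import *
s=eyes.capture("scene")
st=r.state();print(st["time"],st["ee_pos"],st["wrist_force"],st["opening"],st["finger_force"])
cv2.imwrite("pics/v7.png",cv2.resize(s[110:260,187:345],None,fx=4,fy=4,interpolation=cv2.INTER_CUBIC))
```

```text
21.4 [0.4861 0.0118 0.1705] [ 0.5079 -0.1298 -3.0216] 0.039292888261334716 34.75521504878998
```

View pics/v7.png

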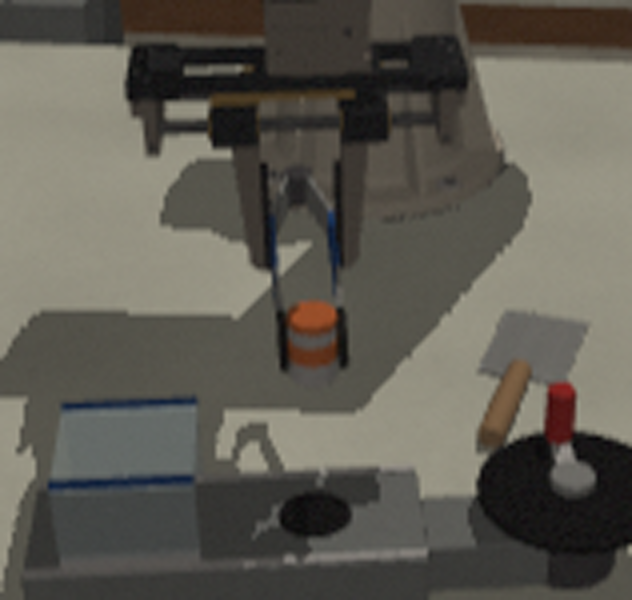

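The capsule hangs upright between the tong pads at (313,335), and its seat at (315,512) is empty. The wheel and hood haven't moved. Handing in.

```bash
python3 -c "
from bench import job
print(job.sign_off())"
```

```text
the job is handed in; nothing more can be done
None
```

The crank is wound to its stop with the hood fully away, and the tongs hold the capsule upright about 10 cm above its platform; I handed the job in at about 21 s, but it returned no verdict.

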